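Clamp the board in the hold-down press and hold it

TASK

Slide the loose flat board along the bench, without lifting it, lengthwise between the two aluminium rails of the grey hold-down press until its end is fully home against the grey stop. Then push the press's red knob down until the yellow band on the stem is half sunk into the dark bush, so that the rubber foot clamps the board, and keep it there: hold for at least three seconds and finish still holding the knob down, without letting go. Leave the jar, the tape roll and the pliers where they are.

Things in the scene. Friction and masses are not known exactly. Their poses are not given: they have to be found in the camera images.
- board: Loose planed wooden board, light brown, 60 wide x 140 long x 18 mm thick, lying flat, about 0.1 kg. Origin: centre of its underside. x is across its width, y along its length, z up. It starts in front of the mouth of the press channel, its length within about 20 degrees of the channel's direction; either end may be the leading one.
- press_dock (a point): Point on the bench where the centre of the board's underside is when the board is fully home. x: the direction in which the board is pushed home (level), y: across the channel, z up. The stop face is at x = +70 mm, the plunger axis at x = +40, y = 0. The home board's rear end stands at x = -70, so its rear 45 mm stay clear of the rails.
- press: Grey hold-down press, fixed to the bench; origin on the bench under the plunger, axes as press_dock. Rails 12 mm high and thick leave a channel 64 mm wide from x = -35 to +30 (stop face); before that they flare at about 35 degrees to a mouth about 100 mm wide at x = -62. Base 100 mm wide and 20 mm high from x = +30 to +90; column at x = +50 to +86; its arm, 36 mm wide, z = 85 to 109, and the dark bush reach forward to x = -18.
- press_knob_top (a point): Centre of the flat top of the red mushroom palm knob (44 mm diameter, 30 mm high) on the vertical steel plunger; 187 mm above the bench when up; it goes straight down with the plunger. Push it from above.
- press_plunger (a joint): Plunger travel in m: 0 up (a spring returns it), growing as the knob goes down, 0.034 at the bottom. The 7 mm yellow band is half sunk in the bush (32 mm diameter, top 115 mm above the bench) at 0.024. Spring: about 4 N at 0, plus 100 N/m; with the board beneath, from 0.016 on the foot adds about 3 N plus 900 N/m; about 16 N in all at 0.024.
- press_foot: Black rubber foot, 28 mm diameter, under the plunger; hangs 34 mm above the bench when the knob is up, on a spring of its own (18 mm of give). Its origin is on the plunger axis, at bench height while the knob is up, and moves down with the foot.
- drill_press: Green bench drill press, 539 mm high, fixed, standing right of the board and press; keep the hand and forearm clear of it (coming from the right, draw back toward the base before swinging past). Origin: on the bench under it; in its frame, turned about 40 degrees, it fills x = -202 to +200, y = -107 to +107 mm: low base, round table at z = 160, head from z = 340, spoked handle on its -y side.
- jar: Small clear jar of brass screws, 57 mm diameter, 98 mm high, standing on the right part of the bench; leave alone. Origin: centre of its underside.
- tape_roll: Roll of masking tape lying flat, 94 mm diameter, 30 mm high, beyond the press; leave alone. Origin: centre of its underside.
- pliers: Pliers with red handles, 48 x 157 x 12 mm, lying flat at the front left of the bench; leave alone. Origin: centre of the underside.

How it is judged:
By the outcome, as a careful person would: the job done as asked, in the order asked, and still so for the second after the job is handed in, while the arm keeps its last pose, push and grip.
It also fails if it takes over 61 s, if anything falls off the work surface, if the arm or the gripper's body presses on something with over 40 N, if the wrist force passes 120 N, or if a joint passes its speed limit or range.

ROBOT

A 6-joint arm with a two-finger parallel gripper is mounted at the origin on a cart in front of the work surface, level with it; the furniture and walls round the work are solid. World frame = base frame: x ahead of the robot, y to its left, z up, the work surface at z = 0. Lengths are in m, angles in rad, forces in N, time in s.
With the tool pointing down it reaches from about 0.375 to 0.975 m from the base axis. Payload 3.8 kg.
Tool frame: the origin (TCP) lies on the mounting face of the last link; the fingertips stand 173 mm ahead of it and the grasp point (between the pads) lies 155 mm ahead of it (r.tip_extent is the distance from the TCP to the fingertips, in m); z points along the fingers, y is the direction in which the jaws open and shut (so a half turn about z gives the same grasp; the last joint's range is limited). The gripper opens to 85 mm and grips with 20 to 120 N. Pads are 22 mm wide; open, the fingers measure 114 mm over their backs; the gripper's body (76 mm by 85 mm) begins 54 mm behind the grasp point. The pads swing forward as they close: fully open they stand 13 mm farther back than shut.
Start: joints at [-1.276, 0.264, 1.604, -0, 1.274, -0.037], TCP at [0.22, -0.638, 0.405] pointing down, gripper open.
Joint ranges: [-2.63, 2.63], [-0.94, 2.18], [0.31, 2.57], [-1.31, 4.45], [0, 2.66], [-2.55, 2.55]. Speed limits (rad/s): [2.57, 2.57, 3.14, 3.14, 3.14, 3.14].

INTERFACE

Orientations are given as a 3x3 rotation matrix whose columns are the frame's x, y, z axes.
In Python, from station import r gives the robot as it stands.
- The arm moves only by the tool play_rows, never from a script. Its argument "increments" is a list of rows, each a list of 3 entries, a list of its own where there are three numbers: the opening, from 0 (shut) to 1 (fully open), then the shift along the world's x, y, z in mm, then the turn about the world's z in rad. A call has 1 to 8 rows; each row is the pose to reach, as a shift and turn from the pose measured when the call began; what a row does not reach only later rows make up. A row lasts 1/12 s, in which the tool goes at most 41.7 mm and 7.16 degrees, less where a joint would pass 70% of its speed; a pose out of reach is approached as far as the arm can. A call with a gripper value outside its range is refused whole. The fingers move at their own pace and stop on an object; "newtons" is the grip in N (left out, the last holds). Time passes only in rows, so rows that repeat a pose let the fingers close. It gives the time, the measured TCP pose, the force and the opening at its end, in the units of the state.
- r.get_state(): the state, without advancing time (a new reading comes with each control period).
- r.capture(name): name is "scene" or "top" or "wrist"; returns (picture, depth): 400x640x3 uint8, red, green, blue; 400x640 float32, m along the optical axis (not along the pixel's ray), 0 where there is no reading.
- r.camera_params(name): a dict with "K" (3x3 intrinsics, pixels), "rvec" (rotation vector, rad) and "tvec" (3), from world to camera coordinates, as OpenCV has them; the wrist camera has in their place "mount" (4x4, takes a point from camera to tool coordinates, whose origin is the TCP and whose axes are the flange's). Camera axes: x right, y down, z forward; pixel columns grow to the right and rows downward; lengths in m; the calibration is good to about 2 mm. A picture is of the moment at which its call begins: read the wrist's pose just before it. camera_params takes no time and is no camera call.
- r.close_job(): hands the job in, once; it reports no verdict.
The state is a dict: "time": time; "q": joint angles; "joint_velocities": joint speeds; "joint_torque": joint torques, N m; "tool_pos": TCP position; "tcp_rot": TCP orientation; "ft_force": force on the tool from outside, world axes, zero at the start; "torque": the same for the moment, N m; "grip_width": finger opening in m.
Only numpy, scipy, OpenCV 4.12 (cv2) and the standard library are available. Lean on these libraries where they do the work, as an engineer would, in place of code of your own. Each camera call takes 0.05 s, during which the arm holds its last target. There are 200 camera calls.

## Working session

There is one attempt and no reset: what is moved stays moved. The work goes in short steps, Python scripts to look and compute and a tool call to move; the robot and the scene stay as the last step left them, time stands still between calls to the robot, and variables do not carry over. Pictures are saved under pics/ and viewed, about 8 in all and at most 12, crops included, and the job is handed in when it is done.

Besides the shell and the picture viewer there is one more tool, called after "Emit:" in YAML: its name, and indented under it one key for each argument. play_rows: Moves the arm, as the interface text tells. Its arguments: {"type":"object","properties":{"increments":{"type":"array","items":{"type":"array"}},"newtons":{"type":"number"}},"required":["increments"]}

```bash
mkdir -p pics; cat > h.py <<'E'
import numpy as np, cv2
from station import r
def save(n,img): cv2.imwrite(f'pics/{n}.png',cv2.cvtColor(img,cv2.COLOR_RGB2BGR))
def cloud(name,depth):
    p=r.camera_params(name);K=np.array(p['K'])
    v,u=np.mgrid[:400,:640]
    c=np.stack([(u-K[0,2])/K[0,0]*depth,(v-K[1,2])/K[1,1]*depth,depth],-1)
    if 'mount' in p:
        s=r.get_state();M=np.array(p['mount']);c=c@M[:3,:3].T+M[:3,3]
        return c@np.array(s['tcp_rot']).T+np.array(s['tool_pos'])
    R=cv2.Rodrigues(np.array(p['rvec'],float))[0];return (c-np.array(p['tvec']).ravel())@R
E
python3 - <<'E'
from h import *
for n in('scene','top'):
    i,d=r.capture(n);save(n+'0',i);np.savez('pics/'+n,i=i,d=d,p=cloud(n,d))
s=r.get_state();print(s['time'],s['tool_pos'],s['tcp_rot'],s['ft_force'],s['grip_width'],r.tip_extent)
E
```

```text
0.1 [ 0.21977583 -0.63789036  0.40346431] [[ 9.45455567e-01  3.25750551e-01 -5.91269229e-04]
 [ 3.25751078e-01 -9.45453541e-01  1.95885574e-03]
 [ 7.90807494e-05 -2.04461765e-03 -9.99997907e-01]] [-0.0555034   0.2900925   0.72494538] 0.0853647402022503 0.1734
```

View pics/top0.png

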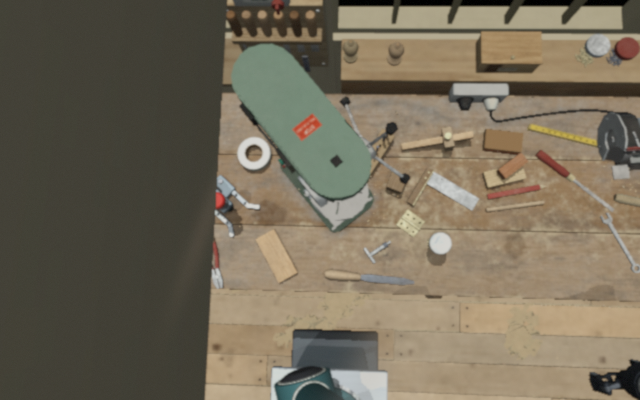

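View pics/scene0.png

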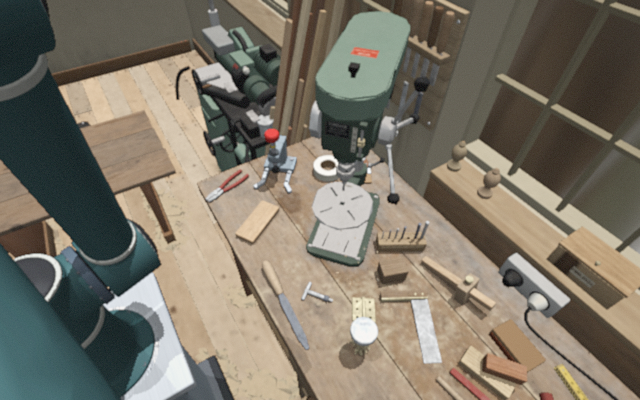

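The top view shows the board at about (277,256) and the press at (225,205) with its red knob at (219,201). The pliers are at (216,265), the tape at (254,153), and the drill press head covers roughly (235–370, 45–230).

```bash
python3 - <<'E'
from h import *
for n in('top','scene'):
    z=np.load(f'pics/{n}.npz');i,d,p=z['i'],z['d'],z['p']
    P=p.reshape(-1,3)
    print(n,'cam', (lambda c:-cv2.Rodrigues(np.array(c['rvec'],float))[0].T@np.array(c['tvec']).ravel())(r.camera_params(n)))
    h=cv2.cvtColor(i,cv2.COLOR_RGB2HSV)
    red=((h[...,0]<8)|(h[...,0]>172))&(h[...,1]>170)&(h[...,2]>90)
    k=red&(p[...,2]>.14)&(p[...,2]<.21)&(d>0)
    print('knob',k.sum(),np.median(p[k],0),p[k].min(0),p[k].max(0))
    kt=k&(p[...,2]>.182); print('top',kt.sum(),p[kt].mean(0),p[kt].min(0),p[kt].max(0))
    b=(p[...,2]>.011)&(p[...,2]<.024)&(d>0)
    nn,l,st,c=cv2.connectedComponentsWithStats(b.astype(np.uint8))
    for j in range(1,nn):
        if st[j,4]>60:
            q=p[l==j]; rr=cv2.minAreaRect(q[:,:2].astype(np.float32)*1000)
            print(c[j].round(),st[j,4],rr,q[:,2].mean().round(4))
    m=(p[...,2]>.075)&(p[...,2]<.125)&(d>0)&(p[...,1]>.1)&(p[...,0]<.9)
    if m.sum(): print('arm',m.sum(),cv2.minAreaRect(p[m][:,:2].astype(np.float32)*1000))
E
```

```text
top cam [ 0.42523529 -0.04252749  1.45545727]
knob 31 [0.58163228 0.27721605 0.18416768] [0.57136754 0.27272158 0.17739031] [0.59961068 0.28545666 0.19114501]
top 22 [0.58399597 0.2776608  0.18505662] [0.57136754 0.27272158 0.18296781] [0.59961068 0.28545666 0.19114501]
[378.  90.] 73 ((944.8828125, -122.6240005493164), (154.3885955810547, 5.058186054229736), 89.66612243652344) 0.0174
[546.  92.] 61 ((944.016845703125, -605.6256103515625), (116.27986145019531, 4.363128185272217), 89.72425079345703) 0.0184
[594.  92.] 80 ((944.2523193359375, -735.1604614257812), (5.221899509429932, 133.90737915039062), 0.7434974312782288) 0.0179
[562. 134.] 425 ((819.8754272460938, -646.3023681640625), (193.83448791503906, 19.840185165405273), 76.2170639038086) 0.0165
[495. 148.] 90 ((775.3490600585938, -461.01922607421875), (113.93737030029297, 48.088626861572266), 54.78425598144531) 0.0181
[410. 145.] 94 ((781.5377197265625, -217.94517517089844), (20.440689086914062, 53.26961135864258), 11.054519653320312) 0.02
[562. 173.] 261 ((708.30615234375, -643.3745727539062), (183.3489532470703, 27.8891372680
[... 3423 characters left out ...]
752929688, -574.834228515625), (7.530276775360107, 198.4230194091797), 0.48548784852027893) 0.0176
[541. 338.] 86 ((861.5653076171875, -497.9800109863281), (7.809844017028809, 57.10236358642578), 13.490823745727539) 0.0164
[503. 346.] 145 ((768.735595703125, -462.41705322265625), (79.5466079711914, 6.4905476570129395), 83.91136169433594) 0.0177
[486. 372.] 873 ((698.6729125976562, -480.7786865234375), (46.21152114868164, 110.41313934326172), 14.568646430969238) 0.0204
[571. 382.] 351 ((834.49951171875, -590.143310546875), (74.89137268066406, 20.506013870239258), 76.8384780883789) 0.0154
arm 2077 ((803.8795776367188, 773.375732421875), (1077.914794921875, 267.553466796875), 78.28904724121094)
```

```bash
python3 - <<'E'
from h import *
A=[]
for n in('top','scene'):
    z=np.load(f'pics/{n}.npz');p,d=z['p'],z['d'];P=p[d>0];A.append(P)
    # press rails / base points
    for lo,hi in((.008,.016),(.016,.024),(.085,.112)):
        m=(P[:,2]>lo)&(P[:,2]<hi)&(np.hypot(P[:,0]-.6,P[:,1]-.29)<.12)
        print(n,lo,m.sum(),cv2.minAreaRect(P[m][:,:2].astype(np.float32)*1000))
P=np.vstack(A)
for lo in np.arange(.03,.55,.05):
    m=(P[:,2]>lo)&(P[:,2]<lo+.05)&(P[:,1]>-.2)&(P[:,1]<.23)&(P[:,0]>.3)&(P[:,0]<.85)
    q=P[m]
    if len(q): k=q[:,0].argmin();kr=np.hypot(q[:,0],q[:,1]).argmin();print(lo.round(2),len(q),'minx',q[k].round(3),'minr',q[kr].round(3),'maxy',q[q[:,1].argmax()].round(3))
m=(P[:,2]>.09)&(P[:,2]<.105)&(abs(P[:,1]+.3)<.08)&(P[:,0]<.55);print('jar',P[m].mean(0))
E
```

```text
top 0.008 270 ((596.6741333007812, 263.65185546875), (149.05233764648438, 219.45616149902344), 89.31111907958984)
top 0.016 195 ((603.9463500976562, 278.47808837890625), (184.1288299560547, 119.2222900390625), 9.373744010925293)
top 0.085 83 ((596.6210327148438, 301.2063903808594), (58.91769790649414, 34.4761962890625), 48.7796745300293)
scene 0.008 235 ((594.6399536132812, 276.643310546875), (128.4736785888672, 233.6769561767578), 75.12899780273438)
scene 0.016 217 ((639.6473388671875, 298.6380920410156), (100.9039306640625, 167.1670379638672), 14.965704917907715)
scene 0.085 219 ((611.49267578125, 315.41473388671875), (106.19569396972656, 36.98330307006836), 47.11924743652344)
0.03 2039 minx [0.402 0.004 0.033] minr [0.402 0.004 0.033] maxy [0.711 0.23  0.03 ]
0.08 92 minx [0.72  0.036 0.129] minr [0.72  0.036 0.129] maxy [0.786 0.067 0.13 ]
0.13 3458 minx [ 0.548 -0.011  0.16 ] minr [ 0.548 -0.011  0.16 ] maxy [0.778 0.083 0.141]
0.18 70 minx [ 0.62  -0.019  0.22 ] minr [ 0.62  -0.019  0.22 ] maxy [0.717 0.061 0.181]
0.23 105 minx [ 0.602 -0.016  0.272] minr [ 0.602 -0.016  0.272] maxy [ 0.611 -0.003  0.279]
0.28 468 minx [ 0.593 -0.018  0.327] minr [ 0.593 -0.018  0.327] maxy [0.746 0.173 0.329]
0.33 1274 minx [0.559 0.019 0.377] minr [0.559 0.019 0.377] maxy [0.758 0.19  0.374]
0.38 2390 minx [0.551 0.015 0.404] minr [0.551 0.015 0.404] maxy [0.763 0.195 0.406]
0.43 1674 minx [ 0.557 -0.02   0.478] minr [ 0.557 -0.01   0.468] maxy [0.749 0.175 0.469]
0.48 18291 minx [ 0.557 -0.023  0.5  ] minr [ 0.557 -0.01   0.497] maxy [0.798 0.191 0.506]
0.53 240 minx [ 0.613 -0.018  0.53 ] minr [ 0.613 -0.018  0.53 ] maxy [ 0.626 -0.008  0.53 ]
jar [ 0.49872455 -0.28743466  0.0980142 ]
```

Emit:
play_rows:
  increments:
    - [1,[12,38,0],0]
    - [1,[25,76,0],0]
    - [1,[37,114,0],0]
    - [1,[50,152,0],0]
    - [1,[62,190,0],0]
    - [1,[75,228,0],0]
    - [1,[87,266,0],0]
    - [1,[100,304,0],0]

```text
time: 0.77
tool_pos: [0.3196, -0.3319, 0.4029]
tcp_rot: [[0.946, 0.325, -0.001], [0.325, -0.946, 0.003], [-0.0, -0.003, -1.0]]
ft_force: [1.0, -0.4, 0.4]
grip_width: 0.0853
```

Emit:
play_rows:
  increments:
    - [1,[12,39,0],0.03]
    - [1,[25,77,0],0.06]
    - [1,[38,115,0],0.09]
    - [1,[50,153,0],0.12]
    - [1,[63,191,0],0.15]
    - [1,[75,229,0],0.18]
    - [1,[88,267,0],0.2]
    - [1,[98,304,0],0.2]

```text
time: 1.43
tool_pos: [0.4177, -0.0258, 0.4029]
tcp_rot: [[0.862, 0.507, -0.001], [0.507, -0.862, 0.002], [0.0, -0.002, -1.0]]
ft_force: [0.9, -0.2, -0.5]
grip_width: 0.0851
```

Emit:
play_rows:
  increments:
    - [1,[0,38,-10],0]
    - [1,[0,76,-20],0]
    - [1,[0,110,-30],0]
    - [1,[0,140,-40],0]
    - [1,[0,160,-40],0]
    - [1,[0,160,-40],0]

```text
time: 1.93
tool_pos: [0.4169, 0.1371, 0.3617]
tcp_rot: [[0.86, 0.511, -0.003], [0.511, -0.86, 0.003], [-0.001, -0.004, -1.0]]
ft_force: [-0.4, -1.0, 0.7]
grip_width: 0.0855
```

```bash
python3 - <<'E'
from h import *
s=r.get_state();print(s['time'],s['tool_pos'],np.degrees(np.arctan2(s['tcp_rot'][1][0],s['tcp_rot'][0][0])),s['q'],s['ft_force'])
i,d=r.capture('wrist');save('w1',i);np.savez('pics/w1',i=i,d=d,p=cloud('wrist',d))
E
```

```text
1.9333 [0.41686518 0.13705149 0.36169021] 30.7184774893577 [ 0.25929179 -0.16242842  2.13187037  0.00427595  1.17440127  1.29229657] [-0.37031263 -1.03450275  0.74943517]
```

View pics/w1.png

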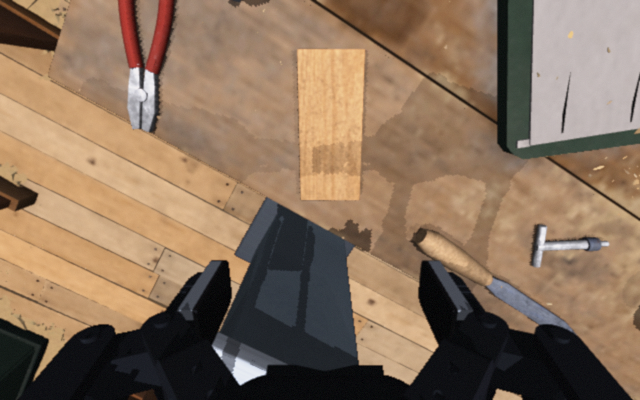

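The wrist view shows the board at (297–366, 48–200), nearly aligned with the hand. The pliers are at (145,60). The press is above the frame, so I'll move ahead and turn to see it.

Emit:
play_rows:
  increments:
    - [1,[25,12,15],0.1]
    - [1,[45,30,30],0.2]
    - [1,[60,50,40],0.29]
    - [1,[60,50,40],0.29]
    - [1,[60,50,40],0.29]

```text
time: 2.4
tool_pos: [0.4781, 0.1852, 0.4028]
tcp_rot: [[0.679, 0.735, -0.002], [0.735, -0.679, 0.001], [-0.001, -0.002, -1.0]]
ft_force: [-0.6, 0.2, -1.0]
grip_width: 0.0852
```

```bash
python3 - <<'E'
from h import *
z=np.load('pics/w1.npz');p,d=z['p'],z['d']
b=(p[...,2]>.012)&(p[...,2]<.025)&(d>0);b[205:]=0;b[:,:270]=0;b[:,400:]=0
print('board',b.sum(),cv2.minAreaRect(p[b][:,:2].astype(np.float32)*1000),p[b][:,2].mean())
i,d=r.capture('wrist');p=cloud('wrist',d);save('w2',i);np.savez('pics/w2',i=i,d=d,p=p)
s=r.get_state();print(s['time'],s['tool_pos'],np.degrees(np.arctan2(s['tcp_rot'][1][0],s['tcp_rot'][0][0])))
E
```

```text
board 9606 ((460.2450256347656, 154.9713897705078), (139.14537048339844, 60.16301345825195), 30.471284866333008) 0.01915563401293815
2.45 [0.47719022 0.18464692 0.40194619] 47.233243142957875
```

View pics/w2.png

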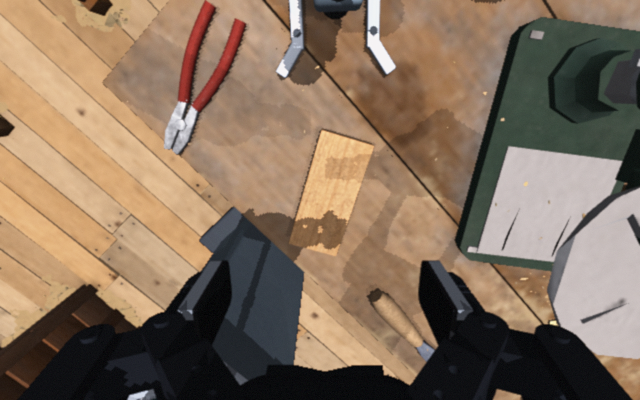

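The rails are at the top of this view: left flare tip (282,75), right flare tip (390,75), straight parts at columns about 295 and 373. The board is at (333,190). Next I'll measure the rails from depth.

```bash
python3 - <<'E'
from h import *
z=np.load('pics/w2.npz');p,d,i=z['p'],z['d'],z['i']
b=(p[...,2]>.012)&(p[...,2]<.025)&(d>0);b[:100]=0;b[270:]=0;b[:,:270]=0;b[:,400:]=0
print('board',b.sum(),cv2.minAreaRect(p[b][:,:2].astype(np.float32)*1000))
R=[]
for n,(a,c) in dict(L=(270,315),R=(360,400)).items():
    m=(p[...,2]>.009)&(p[...,2]<.017)&(d>0);m[:,:a]=0;m[:,c:]=0;m[85:]=0
    q=p[m]*1000;print(n,m.sum(),q[:,2].mean())
    s=m.copy();s[40:]=0;q=p[s]*1000
    l=cv2.fitLine(q[:,:2].astype(np.float32),cv2.DIST_HUBER,0,.01,.01).ravel();print('line',np.degrees(np.arctan2(l[1],l[0])),l[2:],s.sum())
    R.append(p[m][:,:2]*1000)
t=np.radians(47.5);D=np.array([np.cos(t),np.sin(t)]);N=np.array([-D[1],D[0]])
for q in R:
    x=q@D;y=q@N
    for lo in np.arange(np.floor(x.min()/5)*5,x.max(),5):
        k=(x>=lo)&(x<lo+5)
        if k.sum()>3: print(int(lo),k.sum(),y[k].min().round(1),y[k].max().round(1))
print('knob uv',np.array([584.3,280])@D,np.array([584.3,280])@N)
E
```

```text
board 6194 ((457.9630432128906, 156.02699279785156), (140.385986328125, 60.07772445678711), 30.530345916748047)
L 978 11.505891697565184
line 49.321224 [556.8767 311.2995] 491
R 951 11.467126343751673
line 49.26488 [612.32104 259.8972 ] 492
550 12 -188.3 -183.2
555 58 -191.8 -178.3
560 70 -194.9 -179.6
565 78 -198.1 -181.6
570 77 -201.4 -186.0
575 70 -204.6 -189.3
580 86 -206.7 -191.4
585 60 -205.9 -194.6
590 71 -206.1 -195.0
595 65 -206.2 -195.1
600 71 -206.2 -194.2
605 72 -206.2 -194.6
610 70 -205.7 -194.7
615 76 -205.8 -193.9
620 42 -205.8 -194.1
555 35 -298.7 -288.2
560 71 -300.3 -284.9
565 72 -298.2 -281.4
570 79 -294.8 -278.4
575 84 -291.5 -274.2
580 80 -287.2 -270.9
585 73 -283.9 -270.7
590 66 -281.9 -270.5
595 65 -281.6 -270.5
600 70 -281.2 -270.3
605 67 -282.3 -270.1
610 76 -281.9 -269.9
615 75 -281.6 -269.7
620 38 -281.3 -269.8
knob uv 601.185012616665 -241.6258897657706
```

```bash
python3 - <<'E'
from h import *
for n in('top','scene'):
    z=np.load(f'pics/{n}.npz');p,d,i=z['p'],z['d'],z['i']
    m=(d>0)&(p[...,2]>.16)&(p[...,2]<.195)&(np.hypot(p[...,0]-.59,p[...,1]-.29)<.045)
    q=p[m]*1000;print(n,m.sum(),cv2.minEnclosingCircle(q[:,:2].astype(np.float32)),cv2.minAreaRect(q[:,:2].astype(np.float32)),q[:,2].max())
    K=np.array(r.camera_params(n)['K']); print(i[m].mean(0), np.argwhere(m).min(0),np.argwhere(m).max(0))
E
```

```text
top 129 ((588.9324951171875, 291.2917785644531), 21.74062156677246) ((588.782958984375, 282.91162109375), (20.861133575439453, 43.426727294921875), 88.9354476928711) 192.60420181323843
[169.11627907  69.89147287  63.29457364] [192 215] [209 224]
scene 175 ((589.3162231445312, 290.8251647949219), 21.75387954711914) ((588.6504516601562, 289.8777770996094), (39.03073501586914, 40.25713348388672), 27.76918601989746) 189.96308760257415
[183.48571429  70.08        66.88      ] [129 264] [142 279]
```

```bash
python3 -c "
from h import *
print(np.array(r.camera_params('wrist')['mount']).round(3)); print(r.get_state()['tool_pos'])"
```

```text
[[-0.001 -0.95  -0.313  0.081]
 [ 1.    -0.001  0.     0.002]
 [-0.001 -0.313  0.95   0.03 ]
 [ 0.     0.     0.     1.   ]]
[0.47719022 0.18464692 0.40194619]
```

Emit:
play_rows:
  increments:
    - [1,[-20,-16,-30],-0.1]
    - [1,[-40,-32,-60],-0.2]
    - [1,[-60,-48,-90],-0.292]
    - [1,[-68,-57,-125],-0.292]
    - [1,[-68,-57,-160],-0.292]
    - [1,[-68,-57,-180],-0.292]
    - [1,[-68,-57,-180],-0.292]
    - [1,[-68,-57,-180],-0.292]

```text
time: 3.12
tool_pos: [0.4075, 0.1264, 0.2206]
tcp_rot: [[0.862, 0.506, -0.008], [0.506, -0.863, -0.0], [-0.007, -0.004, -1.0]]
ft_force: [0.5, 0.4, 0.4]
grip_width: 0.0857
```

The camera stands 81 mm ahead of the hand and would hit the knob as the board goes home. A half turn of the hand puts it at the rear.

Emit:
play_rows:
  increments:
    - [1,[2,1,0],0.12]
    - [1,[2,1,0],0.24]
    - [1,[2,1,0],0.36]
    - [1,[2,1,0],0.48]
    - [1,[2,1,0],0.6]
    - [1,[2,1,0],0.72]
    - [1,[2,1,0],0.84]
    - [1,[2,1,0],0.96]

```text
time: 3.78
tool_pos: [0.4108, 0.1274, 0.2232]
tcp_rot: [[0.075, 0.997, -0.0], [0.997, -0.075, -0.006], [-0.006, 0.0, -1.0]]
ft_force: [-0.3, -0.2, -0.4]
grip_width: 0.0852
```

Emit:
play_rows:
  increments:
    - [1,[0,0,0],0.12]
    - [1,[0,0,0],0.24]
    - [1,[0,0,0],0.36]
    - [1,[0,0,0],0.48]
    - [1,[0,0,0],0.6]
    - [1,[0,0,0],0.72]
    - [1,[0,0,0],0.84]
    - [1,[0,0,0],0.96]

```text
time: 4.45
tool_pos: [0.412, 0.1275, 0.2257]
tcp_rot: [[-0.777, 0.629, 0.009], [0.629, 0.777, -0.003], [-0.008, 0.003, -1.0]]
ft_force: [0.6, -0.3, 0.3]
grip_width: 0.0852
```

Emit:
play_rows:
  increments:
    - [1,[0,0,0],0.12]
    - [1,[0,0,0],0.24]
    - [1,[0,0,0],0.36]
    - [1,[0,0,0],0.48]
    - [1,[0,0,0],0.6]
    - [1,[0,0,0],0.72]
    - [1,[0,0,0],0.84]
    - [1,[0,0,0],0.96]

```text
time: 5.12
tool_pos: [0.4131, 0.1275, 0.2282]
tcp_rot: [[-0.96, -0.281, 0.011], [-0.281, 0.96, 0.006], [-0.012, 0.003, -1.0]]
ft_force: [-0.2, -0.2, 0.4]
grip_width: 0.0856
```

```bash
python3 -c "
from h import *
s=r.get_state();print(s['time'],s['tool_pos'],np.degrees(np.arctan2(s['tcp_rot'][1][0],s['tcp_rot'][0][0])),s['q'][5])"
```

```text
5.1167 [0.41314647 0.127464   0.22821007] -163.66566311830408 -1.6187908629013663
```

Emit:
play_rows:
  increments:
    - [1,[-4,0,0],0.12]
    - [1,[-4,0,0],0.247]
    - [1,[-4,0,-18],0.247]
    - [1,[-4,0,-36],0.247]
    - [1,[-4,0,-52],0.247]
    - [1,[-4,0,-52],0.247]
    - [1,[-4,0,-52],0.247]

```text
time: 5.7
tool_pos: [0.4096, 0.1274, 0.1773]
tcp_rot: [[-0.862, -0.507, 0.01], [-0.507, 0.862, 0.009], [-0.013, 0.003, -1.0]]
ft_force: [0.7, -0.5, -0.6]
grip_width: 0.0854
```

Emit:
play_rows:
  increments:
    - [0.55,[0,0,0],0]
    - [0.55,[0,0,0],0]
    - [0.55,[0,0,0],0]
    - [0.55,[0,0,0],0]
    - [0.55,[0,0,0],0]
    - [0.55,[0,0,0],0]
  newtons: 25

```text
time: 6.2
tool_pos: [0.4109, 0.1277, 0.1793]
tcp_rot: [[-0.862, -0.507, 0.013], [-0.507, 0.862, 0.01], [-0.016, 0.002, -1.0]]
ft_force: [-1.2, -0.6, 5.5]
grip_width: 0.0591
```

```bash
python3 - <<'E'
from h import *
s=r.get_state();print(s['time'],s['tool_pos'],np.degrees(np.arctan2(s['tcp_rot'][1][0],s['tcp_rot'][0][0])),s['ft_force'],s['grip_width'])
i,d=r.capture('scene');save('s2',cv2.resize(i[100:260,180:400],None,fx=3,fy=3))
E
```

```text
6.2 [0.4109292  0.12765772 0.17933545] -149.51898188154135 [-1.16368531 -0.56597303  5.5439231 ] 0.05909267639713897
```

View pics/s2.png

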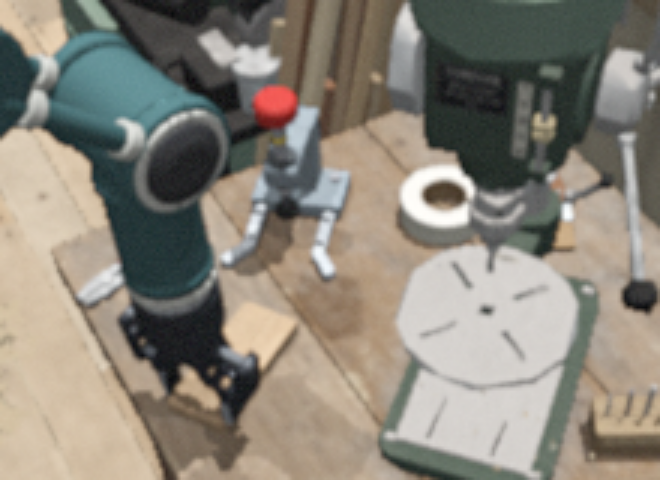

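The board is gripped near its rear end (width 59 mm). Next I'll turn it into line with the channel in front of the mouth.

Emit:
play_rows:
  increments:
    - [0.55,[6,1,0],0.04]
    - [0.55,[12,3,0],0.09]
    - [0.55,[18,5,0],0.14]
    - [0.55,[24,6,0],0.19]
    - [0.55,[30,8,0],0.24]
    - [0.55,[36,9,0],0.28]
    - [0.55,[41,11,0],0.305]
    - [0.55,[41,11,0],0.305]

```text
time: 6.92
tool_pos: [0.4534, 0.1391, 0.1804]
tcp_rot: [[-0.669, -0.743, 0.013], [-0.743, 0.669, 0.014], [-0.019, 0.0, -1.0]]
ft_force: [0.3, -0.3, -0.5]
grip_width: 0.0591
```

```bash
cat > m.py <<'E'
from h import *
s=r.get_state();print(s['time'],s['tool_pos'],np.degrees(np.arctan2(s['tcp_rot'][1][0],s['tcp_rot'][0][0])),s['ft_force'],s['grip_width'])
for n in('scene','top'):
    i,d=r.capture(n);p=cloud(n,d);h=cv2.cvtColor(i,cv2.COLOR_RGB2HSV)
    b=(p[...,2]>.010)&(p[...,2]<.027)&(d>0)&(h[...,0]>8)&(h[...,0]<24)&(h[...,1]>70)&(h[...,2]>120)
    b&=(p[...,0]>.36)&(p[...,0]<.66)&(p[...,1]>.08)&(p[...,1]<.36)
    nn,l,st,c=cv2.connectedComponentsWithStats(b.astype(np.uint8),connectivity=8)
    if nn<2: continue
    j=1+st[1:,4].argmax();q=p[l==j]*1000
    t=np.radians(48);D=np.array([np.cos(t),np.sin(t)]);N=np.array([-D[1],D[0]]);e=(q[:,:2]-[562.7,261.3])
    print(n,st[j,4],cv2.minAreaRect(q[:,:2].astype(np.float32)),'dock x',np.percentile(e@D,[1,99]).round(1),'y',np.percentile(e@N,[1,99]).round(1),'z',q[:,2].mean().round(1))
E
python3 m.py
```

```text
6.9167 [0.45339355 0.13908354 0.18043859] -132.0204792211337 [ 0.33744646 -0.29691425 -0.51552162] 0.05905041911111952
scene 76 ((460.1187744140625, 148.29669189453125), (37.81260299682617, 51.33611297607422), 15.491169929504395) dock x [-165.5 -126.4] y [-23.6  28.9] z 18.5
top 280 ((516.3804931640625, 211.69525146484375), (55.38459777832031, 59.928768157958984), 50.18342590332031) dock x [-92.4 -40.5] y [-28.1  29.8] z 18.0
```

Emit:
play_rows:
  increments:
    - [0.55,[8,9,-1],0]
    - [0.55,[16,18,-1],0]
    - [0.55,[24,27,-1],0]
    - [0.55,[32,36,-1],0]
    - [0.55,[40,44,-1],0]
    - [0.55,[47,52,-1],0]
    - [0.55,[54,60,-1],0]
    - [0.55,[54,60,-1],0]

```text
time: 7.68
tool_pos: [0.5076, 0.2003, 0.1794]
tcp_rot: [[-0.67, -0.742, 0.012], [-0.742, 0.67, 0.015], [-0.019, 0.001, -1.0]]
ft_force: [0.6, 0.4, -0.1]
grip_width: 0.0592
```

```bash
python3 m.py
```

```text
7.6833 [0.50763702 0.2003011  0.17940409] -132.07008013313435 [ 0.55311467  0.39983333 -0.14513644] 0.05918205992496984
scene 76 ((520.7638549804688, 217.41006469726562), (45.283843994140625, 53.79955291748047), 46.23515701293945) dock x [-83.3 -37.9] y [-22.9  28.4] z 17.7
top 61 ((593.3502807617188, 270.4900817871094), (28.24802589416504, 21.930158615112305), 47.5213508605957) dock x [14.3 41.4] y [-27.7  -6.8] z 17.8
```

Emit:
play_rows:
  increments:
    - [0.55,[5,6,0],0]
    - [0.55,[10,11,0],0]
    - [0.55,[15,17,0],0]
    - [0.55,[16,18,0],0]
    - [0.55,[16,18,0],0]

```text
time: 8.2
tool_pos: [0.5233, 0.2181, 0.1792]
tcp_rot: [[-0.67, -0.742, 0.013], [-0.742, 0.67, 0.015], [-0.02, 0.0, -1.0]]
ft_force: [-0.4, 0.8, 1.9]
grip_width: 0.0592
```

Emit:
play_rows:
  increments:
    - [0.55,[1,1,0],0]
    - [0.55,[2,2,0],0]
    - [0.55,[3,3,0],0]
    - [0.55,[4,4,0],0]
    - [0.55,[5,5,0],0]

```text
time: 8.62
tool_pos: [0.5272, 0.2223, 0.1791]
tcp_rot: [[-0.67, -0.742, 0.01], [-0.742, 0.67, 0.013], [-0.016, 0.002, -1.0]]
ft_force: [-4.6, -3.3, 8.0]
grip_width: 0.0592
```

```bash
python3 m.py
```

```text
8.6167 [0.52719852 0.22226625 0.17909414] -132.08417023649804 [-4.60085941 -3.2546477   7.9764464 ] 0.05917298065267107
scene 67 ((530.3687744140625, 231.74172973632812), (31.52203369140625, 49.50652313232422), 62.388736724853516) dock x [-56.8 -24.1] y [-22.2  29.8] z 18.0
top 21 ((622.3413696289062, 293.8461608886719), (14.641683578491211, 11.841511726379395), 86.5101547241211) dock x [57.  69.9] y [-27.6 -14.3] z 18.2
```

Emit:
play_rows:
  increments:
    - [0.55,[1,1,0],0]
    - [0.55,[2,2,0],0]
    - [0.55,[2,2,0],0]
    - [0.55,[2,2,0],0]

```text
time: 9.05
tool_pos: [0.5281, 0.223, 0.1791]
tcp_rot: [[-0.67, -0.742, 0.006], [-0.742, 0.67, 0.011], [-0.012, 0.003, -1.0]]
ft_force: [-4.9, -6.5, 10.5]
grip_width: 0.0593
```

Emit:
play_rows:
  increments:
    - [0.9,[0,0,0],0]
    - [0.9,[0,0,0],0]
    - [0.9,[0,0,0],0]
    - [0.9,[0,0,0],0]
    - [0.9,[0,0,15],0]
    - [0.9,[0,0,40],0]
    - [0.9,[-10,-11,75],0]
    - [0.9,[-15,-16,110],0]

```text
time: 9.72
tool_pos: [0.512, 0.2065, 0.2887]
tcp_rot: [[-0.67, -0.743, 0.002], [-0.743, 0.67, 0.009], [-0.009, 0.004, -1.0]]
ft_force: [0.9, 1.3, 0.5]
grip_width: 0.0769
```

Emit:
play_rows:
  increments:
    - [0,[-22,-24,35],0]
    - [0,[-22,-24,70],0]
    - [0,[-22,-24,100],0]
    - [0,[-22,-24,120],0]
    - [0,[-22,-24,120],0]
    - [0,[-22,-24,120],0]

```text
time: 10.22
tool_pos: [0.4904, 0.1828, 0.4104]
tcp_rot: [[-0.67, -0.743, 0.006], [-0.743, 0.67, 0.011], [-0.012, 0.003, -1.0]]
ft_force: [-0.9, -0.1, -0.8]
grip_width: 0.0037
```

```bash
python3 m.py; python3 - <<'E'
from h import *
i,d=r.capture('scene');save('s3',cv2.resize(i[110:210,190:330],None,fx=5,fy=5))
E
```

```text
10.2167 [0.49039406 0.1827546  0.41035995] -132.0331964655339 [-0.88231156 -0.08925947 -0.8176035 ] 0.0037374033107249746
scene 166 ((576.9834594726562, 277.7199401855469), (94.23326110839844, 55.885459899902344), 46.283226013183594) dock x [-18.3  65.6] y [-28.1  28.1] z 17.5
top 28 ((619.7752685546875, 293.73736572265625), (18.9083194732666, 13.474024772644043), 58.07377624511719) dock x [53.3 71. ] y [-28. -14.] z 17.5
```

View pics/s3.png

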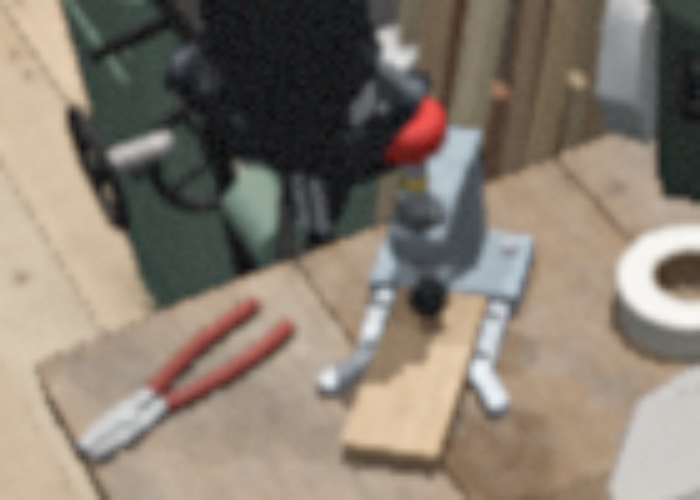

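The board is home between the rails, its end against the stop (65.6–71 mm measured, 70 nominal). The fingers are shut, so next I'll go over the knob.

Emit:
play_rows:
  increments:
    - [0,[25,27,0],0]
    - [0,[50,54,0],0]
    - [0,[75,81,0],0]
    - [0,[98,107,0],0]
    - [0,[98,107,-15],0]
    - [0,[98,107,-30],0]
    - [0,[98,107,-30],0]
    - [0,[98,107,-30],0]

```text
time: 11.03
tool_pos: [0.5866, 0.2893, 0.3728]
tcp_rot: [[-0.669, -0.743, -0.007], [-0.743, 0.669, 0.006], [0.001, 0.009, -1.0]]
ft_force: [-0.3, -0.2, 0.5]
grip_width: -0.0002
```

```bash
python3 - <<'E'
from h import *
s=r.get_state();R=np.array(s['tcp_rot']);print(s['time'],s['tool_pos'],'tip',np.array(s['tool_pos'])+R@[0,0,r.tip_extent],s['ft_force'],s['grip_width'])
i,d=r.capture('scene');save('s4',cv2.resize(i[90:200,210:330],None,fx=5,fy=5))
E
```

```text
11.0333 [0.58659972 0.28926757 0.37283173] tip [0.58537635 0.29022896 0.19943872] [-0.34935389 -0.2498478   0.54563099] -0.00019520424197171305
```

View pics/s4.png

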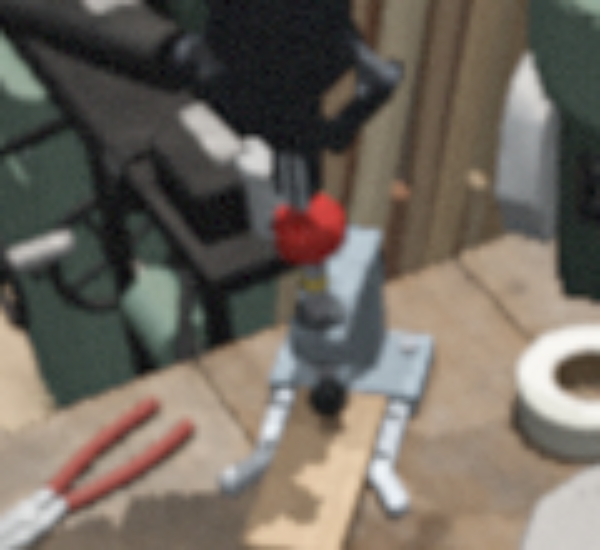

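The shut fingertips stand just above the knob, 4 mm short in x. I'll correct that and go down to contact.

Emit:
play_rows:
  increments:
    - [0,[4,1,0],0]
    - [0,[4,1,-4],0]
    - [0,[4,1,-8],0]
    - [0,[4,1,-12],0]
    - [0,[4,1,-16],0]
    - [0,[4,1,-16],0]
  newtons: 40

```text
time: 11.58
tool_pos: [0.591, 0.2901, 0.3586]
tcp_rot: [[-0.67, -0.743, -0.004], [-0.743, 0.67, 0.007], [-0.003, 0.007, -1.0]]
ft_force: [-0.3, -0.8, 4.3]
grip_width: -0.0
```

Emit:
play_rows:
  increments:
    - [0,[0,0,-4],0]
    - [0,[0,0,-8],0]
    - [0,[0,0,-12],0]
    - [0,[0,0,-15],0]
    - [0,[0,0,-15],0]
    - [0,[0,0,-15],0]

```text
time: 12.08
tool_pos: [0.5911, 0.2902, 0.3445]
tcp_rot: [[-0.67, -0.743, -0.003], [-0.743, 0.67, 0.007], [-0.003, 0.007, -1.0]]
ft_force: [-0.9, -0.3, 5.8]
grip_width: -0.0004
```

```bash
cat > t.py <<'E'
from h import *
s=r.get_state();R=np.array(s['tcp_rot']);print(s['time'],s['tool_pos'],'tip',np.array(s['tool_pos'])+R@[0,0,r.tip_extent],s['ft_force'])
E
python3 t.py
```

```text
12.0833 [0.59110131 0.29016044 0.34452253] tip [0.59059451 0.29140668 0.17112775] [-0.92145647 -0.25326749  5.84577398]
```

Emit:
play_rows:
  increments:
    - [0,[0,0,-3],0]
    - [0,[0,0,-5],0]
    - [0,[0,0,-7],0]
    - [0,[0,0,-8],0]
    - [0,[0,0,-8],0]
    - [0,[0,0,-8],0]

```text
time: 12.58
tool_pos: [0.591, 0.2901, 0.3394]
tcp_rot: [[-0.67, -0.743, -0.002], [-0.743, 0.669, 0.008], [-0.004, 0.006, -1.0]]
ft_force: [-5.2, -2.2, 13.0]
grip_width: 0.0002
```

```bash
python3 t.py
```

```text
12.5833 [0.59102766 0.2901406  0.3393876 ] tip [0.59069283 0.29144658 0.16599285] [-5.17907798 -2.17139655 13.0243034 ]
```

Emit:
play_rows:
  increments:
    - [0,[0,0,-3],0]
    - [0,[0,0,-5],0]
    - [0,[0,0,-6],0]
    - [0,[0,0,-6],0]
    - [0,[0,0,-6],0]

```text
time: 13.0
tool_pos: [0.5909, 0.2901, 0.3368]
tcp_rot: [[-0.669, -0.743, -0.001], [-0.743, 0.669, 0.008], [-0.005, 0.006, -1.0]]
ft_force: [-7.0, -3.0, 15.9]
grip_width: 0.0001
```

```bash
python3 t.py
```

```text
13.0 [0.59086232 0.29010015 0.33678174] tip [0.59067074 0.29145189 0.16338711] [-6.99920658 -3.01612681 15.92989394]
```

Emit:
play_rows:
  increments:
    - [0,[0,0,-3.5],0]
    - [0,[0,0,-3.5],0]
    - [0,[0,0,-3.5],0]
    - [0,[0,0,-3.5],0]
    - [0,[0,0,-3.5],0]
    - [0,[0,0,-3.5],0]
    - [0,[0,0,-3.5],0]
    - [0,[0,0,-3.5],0]

```text
time: 13.67
tool_pos: [0.5907, 0.2901, 0.3368]
tcp_rot: [[-0.669, -0.743, -0.0], [-0.743, 0.669, 0.008], [-0.006, 0.006, -1.0]]
ft_force: [-6.7, -3.7, 15.7]
grip_width: -0.0003
```

```bash
python3 t.py; python3 - <<'E'
from h import *
i,d=r.capture('scene');save('s5',cv2.resize(i[110:200,220:320],None,fx=6,fy=6,interpolation=cv2.INTER_CUBIC))
E
```

```text
13.6667 [0.59068034 0.29006041 0.33679333] tip [0.59065254 0.29147043 0.16339906] [-6.65789618 -3.66306712 15.74277293]
```

View pics/s5.png

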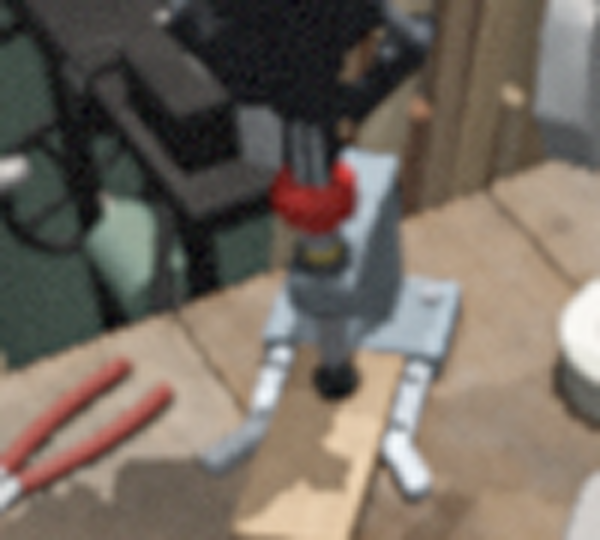

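The foot is on the board and a thin strip of the yellow band shows at the bush top, about (322,255). Travel is 23.6 mm at 15.7 N. Now I'll hold.

Emit:
play_rows:
  increments:
    - [0,[0,0,-3.7],0]
    - [0,[0,0,-3.7],0]
    - [0,[0,0,-3.7],0]
    - [0,[0,0,-3.7],0]
    - [0,[0,0,-3.7],0]
    - [0,[0,0,-3.7],0]
    - [0,[0,0,-3.7],0]
    - [0,[0,0,-3.7],0]

```text
time: 14.38
tool_pos: [0.5905, 0.29, 0.3366]
tcp_rot: [[-0.669, -0.743, 0.001], [-0.743, 0.669, 0.009], [-0.007, 0.005, -1.0]]
ft_force: [-6.5, -3.7, 15.8]
grip_width: -0.0002
```

Emit:
play_rows:
  increments:
    - [0,[0,0,-3.5],0]
    - [0,[0,0,-3.5],0]
    - [0,[0,0,-3.5],0]
    - [0,[0,0,-3.5],0]
    - [0,[0,0,-3.5],0]
    - [0,[0,0,-3.5],0]
    - [0,[0,0,-3.5],0]
    - [0,[0,0,-3.5],0]

```text
time: 15.05
tool_pos: [0.5904, 0.2899, 0.3367]
tcp_rot: [[-0.669, -0.743, 0.002], [-0.743, 0.669, 0.009], [-0.008, 0.005, -1.0]]
ft_force: [-6.2, -3.4, 16.1]
grip_width: -0.0004
```

Emit:
play_rows:
  increments:
    - [0,[0,0,-3.5],0]
    - [0,[0,0,-3.5],0]
    - [0,[0,0,-3.5],0]
    - [0,[0,0,-3.5],0]
    - [0,[0,0,-3.5],0]
    - [0,[0,0,-3.5],0]
    - [0,[0,0,-3.5],0]
    - [0,[0,0,-3.5],0]

```text
time: 15.72
tool_pos: [0.5902, 0.2899, 0.3367]
tcp_rot: [[-0.669, -0.743, 0.003], [-0.743, 0.669, 0.009], [-0.009, 0.004, -1.0]]
ft_force: [-6.5, -3.6, 16.9]
grip_width: 0.0001
```

Emit:
play_rows:
  increments:
    - [0,[0,0,-3.5],0]
    - [0,[0,0,-3.5],0]
    - [0,[0,0,-3.5],0]
    - [0,[0,0,-3.5],0]
    - [0,[0,0,-3.5],0]
    - [0,[0,0,-3.5],0]
    - [0,[0,0,-3.5],0]
    - [0,[0,0,-3.5],0]

```text
time: 16.38
tool_pos: [0.59, 0.2898, 0.3367]
tcp_rot: [[-0.669, -0.743, 0.004], [-0.743, 0.669, 0.009], [-0.01, 0.004, -1.0]]
ft_force: [-7.0, -3.6, 15.6]
grip_width: 0.0002
```

Emit:
play_rows:
  increments:
    - [0,[0,0,-3.5],0]
    - [0,[0,0,-3.5],0]
    - [0,[0,0,-3.5],0]
    - [0,[0,0,-3.5],0]
    - [0,[0,0,-3.5],0]
    - [0,[0,0,-3.5],0]
    - [0,[0,0,-3.5],0]
    - [0,[0,0,-3.5],0]

```text
time: 17.05
tool_pos: [0.5899, 0.2897, 0.3367]
tcp_rot: [[-0.669, -0.743, 0.005], [-0.743, 0.669, 0.01], [-0.01, 0.003, -1.0]]
ft_force: [-6.5, -3.8, 15.8]
grip_width: 0.0001
```

```bash
python3 t.py; python3 m.py
```

```text
17.05 [0.58989256 0.28974037 0.33673421] tip [0.59068527 0.29144364 0.16334439] [-6.46915295 -3.83449116 15.76199352]
17.05 [0.58989256 0.28974037 0.33673421] -131.9880072226254 [-6.46915295 -3.83449116 15.76199352] 7.187519688195819e-05
scene 335 ((563.00390625, 261.300048828125), (139.77398681640625, 59.927284240722656), 47.92183303833008) dock x [-68.6  65.1] y [-29.9  28.8] z 17.5
top 774 ((563.2022705078125, 262.29913330078125), (140.86160278320312, 57.646636962890625), 48.154144287109375) dock x [-68.   66.2] y [-28.3  28.1] z 17.9
```

```bash
python3 -c "
from station import r
print(r.close_job())"
```

```text
the job is handed in; nothing more can be done
None
```

I slid the board along the bench into the press until it met the stop, then pushed the knob down with the shut fingers. I handed the job in at 17 s, with the knob still held down.

- **Board:** my last check put its centre within about 1 mm of my estimate of the home point, at 48° to match the channel. When it met the stop, I felt about 8 N of push-back. Its top stayed about 18 mm above the bench in every check.
- **Knob:** the fingertips stood at z = 163.3 mm, about 23.7 mm of plunger travel for a target of 24. The force was about 15.8 N, close to the 16 N expected. I held it there for more than 4 s without drift, and the last picture showed the foot on the board and the yellow band partly sunk in the bush.
- **Side force:** while holding, a steady sideways force of about 7 N also acted on the tool. It did not change, and I left it.
- **Other objects:** the pliers and tape roll looked undisturbed in the pictures. I did not check the jar again, but the arm never came near it.

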